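# Square up the blocks of a soldering hearth

## Robot

A 6-joint arm with a two-finger parallel gripper is mounted at the origin on a cart in front of the work surface, level with it; the furniture and walls round the work are solid. World frame = base frame: x ahead of the robot, y to its left, z up, the work surface at z = 0. Lengths are in m, angles in rad, forces in N, time in s.
With the tool pointing down it reaches from about 0.375 to 0.9 m from the base axis. Payload 3.1 kg.
Tool frame: the origin (TCP) lies midway between the tips of the shut fingers; the grasp point (between the pads) lies 19 mm behind it; z points along the fingers, y is the line along which they close (so a half turn about z gives the same grasp; the last joint's range is limited). The gripper opens to 87 mm and grips with 3 to 60 N. Pads are 19 mm wide; open, the fingers measure 117 mm over their backs; the gripper's body (75 mm by 190 mm) begins 51 mm behind the grasp point.
Start: joints at [-1.397, 0.527, 1.433, -0, 1.181, -0.178], TCP at [0.215, -0.587, 0.223] pointing down, gripper open.
Joint ranges: [-3.08, 3.08], [-0.75, 2.2], [0.22, 2.44], [-1.43, 4.57], [0, 2.65], [-2.85, 2.85]. Speed limits (rad/s): [2.79, 2.79, 3.14, 3.14, 3.14, 3.14].

## Interface

Orientations are given as a unit quaternion [x, y, z, w].
In Python, from rig import robot gives the robot as it stands.
- The arm moves only by the shell command python3 -m jog 'ROWS' [FORCE]. ROWS is a JSON object of lists of equal length, an entry for each row: "dp": the shift along the tool's x, y, z in mm, a list of three; "delta_rot": the turn, a rotation vector about the tool's x, y, z in rad, a list of three; "gripper": the opening, from -1 (shut) to 1 (fully open). A call has 1 to 12 rows; each row is the pose to reach, as a shift and turn from the pose commanded when the call began, along the tool's axes at that moment; what a row does not reach only later rows make up. A row lasts 1/10 s, in which the tool goes at most 50 mm and 8.59 degrees, less where a joint would pass 70% of its speed; a pose out of reach is approached as far as the arm can. A call with a gripper value outside its range is refused whole. The fingers move at their own pace and stop on an object; FORCE is the grip in N (left out, the last holds). Time passes only in rows, so rows that repeat a pose let the fingers close. It gives the time, the measured TCP pose, the force, the opening and the grip force at its end, in the units of the state.
- robot.get_obs(): the state, without advancing time (a new reading comes with each control period).
- robot.camera(name): name is "side" or "top"; returns the picture (420x560x3 uint8, red, green, blue); there is no depth.
- robot.camera_model(name): a dict with "fx", "fy", "cx", "cy" (pixels), "xyz" and "orientation" of the camera in the world. Camera axes: x right, y down, z forward; pixel columns grow to the right and rows downward; lengths in m; the calibration is good to about 2 mm. A picture is of the moment at which its call begins. camera_model takes no time and is no camera call.
- robot.hand_in(): hands the job in; it is judged then, once.
Trained networks look in the newest picture that a camera, given by its name, has taken for a name from the list of things; names that differ only in an ending like _2 or _b are one class to them, and where a whole thing is asked for, a point or a joint stands for the part that bears it (a point fixed in the world has none). Each returns a list of dicts, best first, with "score" (0 to 1); they miss things now and then, are a little off and sometimes report something else, mostly with a low value. They report only what shows in the picture. A call takes as long as a camera call.
- robot.search_frame(name, camera): "rect" ([left, top, right, bottom] in pixels, round what is visible of it).
The state is a dict: "time": time; "q": joint angles; "joint_velocities": joint speeds; "joint_torque": joint torques, N m; "position": TCP position; "tool_rot": TCP orientation; "ft_force": force on the tool from outside, world axes, zero at the start; "moment": the same for the moment, N m; "grip_width": finger opening in m; "grip_force": force on a finger pad.
Only numpy, scipy, OpenCV 4.12 (cv2) and the standard library are available. Lean on these libraries where they do the work, as an engineer would, in place of code of your own. Each camera call takes 0.05 s, during which the arm holds its last target. There are 200 camera calls.

## Task

Make up the soldering hearth into one closed bed: nudge the three loose blocks home so that they lie side by side with their far ends flush against the back fence, the row tight against the left fence with no gaps between, and slide the keeper up snug against the row so that it cannot spread. The blocks stay flat on the plate, in any order; leave the jar, dish, tweezers and hammer round the hearth where they are.

Things in the scene. Friction and masses are not known exactly. Their poses are not given: they have to be found in the camera images.
- hearth: Dark steel hearth, fixed: 4 mm plate, x -85..+68, y -150..+165 mm, with an upright fence along the back (+x) and left (+y) edges, 5 mm thick, 18 mm above the plate; front (-x) open. Origin on the bench top, own x to the back, y to the left. Inner faces: back fence x = +60 mm, left fence y = +155 mm. Blocks that are home have origins at x = +5, y = +125, +65, +5 mm.
- keeper (a joint): Sliding keeper, m: 0 = open, grows as it moves to hearth +y towards the blocks; bears on a tight row of three at 0.090, travel ends at 0.105. Steel bar 12 mm thick, 128 mm long (hearth x -70..+58 mm), top 26.5 mm above the bench, on a shoe that saddles the back fence. Inner face at hearth y = -115 mm + value. Moves stiffly (2.5 N), stays where it is left.
- keeper_knob (a point): Middle of the black round knob on top of the keeper bar at mid-length: 19 mm in diameter, its top 54 mm above the bench, this point 43 mm above it, at hearth x = -6 mm, 6 mm to the right (-y) of the bar's inner face; the bar's outer face is 6 mm further right.
- block_left: Perforated pale ceramic soldering block, the left one (+y) of three alike at the start: 110 mm long (own x), 60 mm wide (own y), 24 mm thick, 0.16 kg. Origin: centre of its underside; lies flat on the hearth plate, loose and a little skewed.
- block_middle: Perforated pale ceramic soldering block, the middle one of three alike at the start: 110 mm long (own x), 60 mm wide (own y), 24 mm thick, 0.16 kg. Origin: centre of its underside; lies flat on the hearth plate, loose and a little skewed.
- block_right: Perforated pale ceramic soldering block, the right one (-y, next to the keeper) of three alike at the start: 110 mm long (own x), 60 mm wide (own y), 24 mm thick, 0.16 kg. Origin: centre of its underside; lies flat on the hearth plate, loose and a little skewed.
- flux_jar: Bystander: small round jar of flux, 47 mm across, 35 mm high. Origin: centre of its underside.
- solder_tweezers: Bystander: dark tweezers lying flat, 111 x 91 x 9 mm. Origin: centre of the underside.
- borax_dish: Bystander: shallow white dish, 57 mm across, 14 mm high. Origin: centre of its underside.
- chasing_hammer: Bystander: hammer with a fat brown wooden handle, lying at the right, 249 x 74 x 34 mm. Origin: centre of the underside.

How it is judged:
By the outcome, as a careful person would: the job done as asked, in the order asked, and still so for the second after the job is handed in, with the robot touching nothing.
It also fails if it takes over 58 s, if anything falls off the work surface, if the arm or the gripper's body presses on something with over 40 N, if the wrist force passes 120 N, or if a joint passes its speed limit or range.

## Working session

There is one attempt and no reset: what is moved stays moved. The work goes in short steps, Python scripts to look and compute and a shell command to move; the robot and the scene stay as the last step left them, time stands still between calls to the robot, and variables do not carry over. Pictures are saved under pics/ and viewed, at most 10 in all, crops included, and the job is handed in when it is done.

```bash
ls; mkdir -p pics; cat > h.py <<'E'
import numpy as np, cv2
from scipy.spatial.transform import Rotation as R
from rig import robot
def snap(n,f):
    im=robot.camera(n); cv2.imwrite('pics/'+f,im[:,:,::-1]); return im
def ray(n,u,v,z):
    m=robot.camera_model(n); d=R.from_quat(m['orientation']).apply([(u-m['cx'])/m['fx'],(v-m['cy'])/m['fy'],1]); p=np.array(m['xyz'])
    return p+d*(z-p[2])/d[2]
def proj(n,P):
    m=robot.camera_model(n); c=R.from_quat(m['orientation']).inv().apply(np.atleast_2d(P)-np.array(m['xyz']))
    return np.c_[m['fx']*c[:,0]/c[:,2]+m['cx'],m['fy']*c[:,1]/c[:,2]+m['cy']]
E
python3 - <<'E'
from h import *
for n in('top','side'):
    snap(n,n+'0.png'); print(n,robot.camera_model(n))
for n in('hearth','keeper','keeper_knob','block_left','flux_jar','borax_dish','solder_tweezers','chasing_hammer'):
    print(n,[(round(d['score'],2),np.round(d['rect']).tolist()) for d in robot.search_frame(n,'top')][:4])
o=robot.get_obs();print(o['position'],o['tool_rot'],o['time'])
E
```

```text
pics
top {'fx': 453.32508896664456, 'fy': 453.32508896664456, 'cx': 281.6793035205276, 'cy': 205.17180287085307, 'xyz': array([0.52019032, 0.01358133, 1.07806386]), 'orientation': array([-0.70390086,  0.70951596, -0.01759005,  0.02830673])}
side {'fx': 396.52972375038746, 'fy': 396.52972375038746, 'cx': 275.85447902517893, 'cy': 209.20349894908307, 'xyz': array([0.25240542, 0.84731829, 0.55400682]), 'orientation': array([-0.16520062,  0.84686584, -0.49561102,  0.0994822 ])}
hearth [(0.66, [201.0, 154.0, 345.0, 247.0])]
keeper [(0.68, [320.0, 155.0, 334.0, 220.0]), (0.63, [202.0, 157.0, 345.0, 247.0])]
keeper_knob [(0.6, [317.0, 160.0, 334.0, 219.0])]
block_left [(0.82, [209.0, 183.0, 248.0, 237.0])]
flux_jar [(0.89, [148.0, 164.0, 170.0, 182.0]), (0.37, [209.0, 183.0, 248.0, 236.0])]
borax_dish [(0.97, [134.0, 188.0, 157.0, 213.0])]
solder_tweezers []
chasing_hammer [(0.59, [412.0, 192.0, 449.0, 296.0])]
[ 0.21538623 -0.58667654  0.22252453] [ 9.84569795e-01  1.74992336e-01 -1.51830737e-06 -2.05290148e-05] 0.5
```

```bash
python3 - <<'E'
from h import *
im=cv2.imread('pics/top0.png')[135:275,120:320+140]
cv2.imwrite('pics/topc.png',cv2.resize(im[:, :],None,fx=800/340,fy=800/340,interpolation=cv2.INTER_CUBIC))
im=cv2.imread('pics/top0.png')[148:253,195:350]
cv2.imwrite('pics/topd.png',cv2.resize(im,None,fx=5,fy=5,interpolation=cv2.INTER_CUBIC))
E
```

```text
(no output)
```

View pics/topd.png

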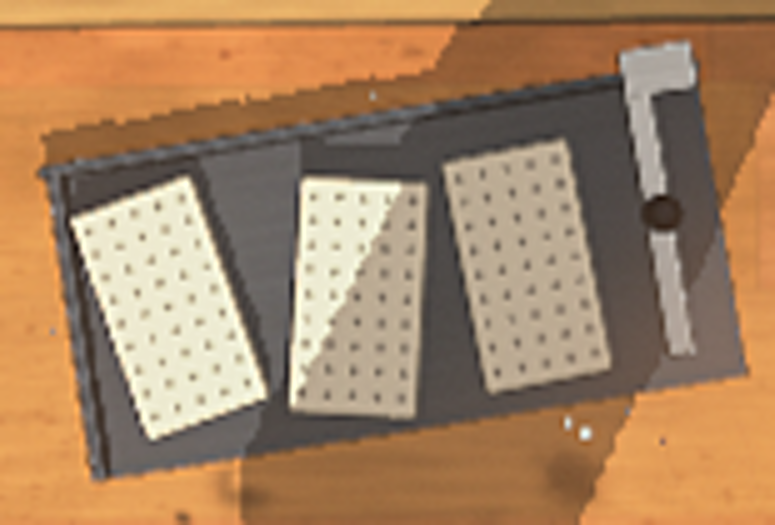

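View pics/side0.png

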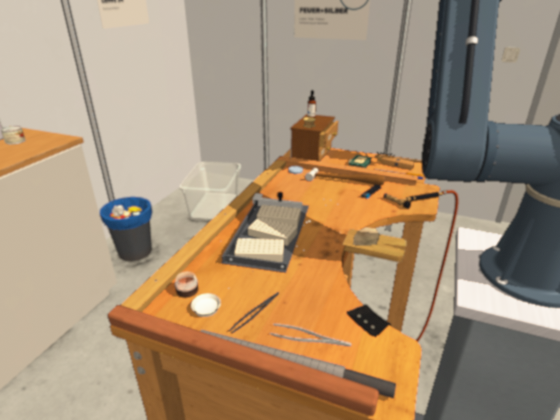

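View pics/top0.png

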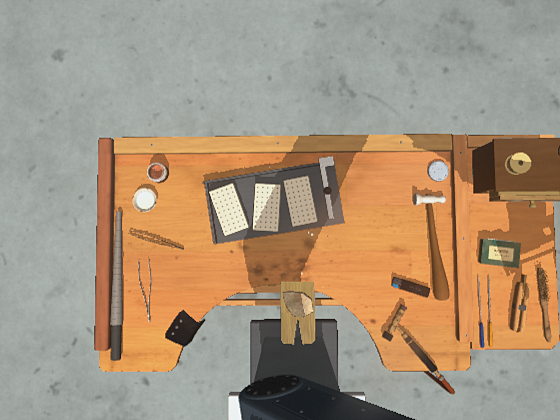

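The top view shows the hearth yawed about 10°. The blocks are at (228,210), (266,206) and (300,201), and the keeper bar is at about x=326, with its knob at (327,190). The jar, dish, tweezers and hammer are all well clear of the hearth. Next I'll fit the poses.

```bash
cat >> h.py <<'E'
from scipy.optimize import least_squares
def T(p,L,z): # pose x,y,yaw (m,rad), local mm -> world
    L=np.atleast_2d(L)/1000.; c,s=np.cos(p[2]),np.sin(p[2])
    return np.c_[p[0]+c*L[:,0]-s*L[:,1],p[1]+s*L[:,0]+c*L[:,1],np.broadcast_to(np.asarray(z)/1000.,len(L))]
BC=[(-55,-30),(-55,30),(55,30),(55,-30)]
def loc(h,w): # world xy -> hearth mm
    d=np.array(w[:2])-h[:2]; c,s=np.cos(h[2]),np.sin(h[2]); return np.array([c*d[0]+s*d[1],-s*d[0]+c*d[1]])*1000
def blockfit(im,h,c): # polygon c: 4 image corners
    w=np.array([ray('top',u,v,.028) for u,v in c])[:,:2]; ctr=w.mean(0)
    f=lambda p:(T(p,BC,28)[:,:2]-w).ravel()
    r=least_squares(f,[*ctr,h[2]]); return r.x,np.abs(r.fun).max()*1000
E
cat > fit.py <<'E'
from h import *
cp=lambda x,y:(195+(x+.5)/5-.5,148+(y+.5)/5-.5)
L=[(-85,160,22),(68,160,22),(-85,-150,4),(65,110,22),(65,-80,22)]
# left/front outer fence end, back-left outer corner, right front plate corner
obs=np.array([cp(100,478),cp(42,172),cp(747,373)])
ctrl=[(-85,160,22),(68,160,22),(-85,-150,4)]
ctrl=[(-85,165-2.5,22),(68,165-2.5,22),(-85,-150,4)]
ctrl=[(-85,160,22),(65,160,22),(-85,-150,4)]
f=lambda p:(proj('top',np.vstack([T(p[:3],[(x,y)],z) for x,y,z in ctrl]))-obs).ravel()
r=least_squares(f,[.53,.03,.16]); h=r.x; print('hearth',h,np.degrees(h[2]),np.round(r.fun,2))
k=ray('top',*cp(662,213),.054); print('knob hearth',loc(h,k))
for q in [(672,354),(693,352)]: print('bar end',loc(h,ray('top',*cp(*q),.0265)))
bl=[[(152,440),(267,398),(190,177),(70,215)],[(291,410),(415,418),(427,184),(303,178)],[(490,392),(609,367),(567,140),(443,162)]]
ov=cv2.imread('pics/top0.png')
ov=cv2.resize(ov[148:253,195:350],None,fx=5,fy=5,interpolation=cv2.INTER_CUBIC)
def poly(L,z,p,c):
    q=proj('top',T(p,L,z)); q=(q-[195,148]+.5)*5-.5
    cv2.polylines(ov,[np.int32(q.round())],True,c,1)
for c in bl:
    c=[cp(*q) for q in c]; c=[c[1],c[0],c[3],c[2]]
    p,e=blockfit(None,h,c); print('block',loc(h,p),np.degrees(p[2]-h[2]),'err',e); poly(BC,28,p,(255,0,0))
poly([(-85,-150),(-85,160),(68,160),(68,-150)],4,h,(0,255,0)); poly([(-85,155),(60,155),(60,-150)],22,h,(0,0,255))
v=0
poly([(-70,-127),(-70,-115),(58,-115),(58,-127)],26.5,h,(255,0,255))
cv2.imwrite('pics/ov.png',ov); np.save('h.npy',h)
E
python3 fit.py
```

```text
hearth [0.60882617 0.0439407  0.16375057] 9.382216516736877 [-0.78  1.15  0.58 -0.79  0.2  -0.39]
knob hearth [  -8.26008525 -118.24396455]
bar end [ -71.37327836 -113.96534234]
bar end [ -72.12139852 -123.7013464 ]
block [-10.08874526 112.08686227] 9.929522319630223 err 1.95582037657685
block [-20.58811068  24.51560302] -12.733631213979837 err 1.3819633832812261
block [-19.18209245 -54.99328248] 1.04513238211597 err 2.092916209059971
```

View pics/ov.png

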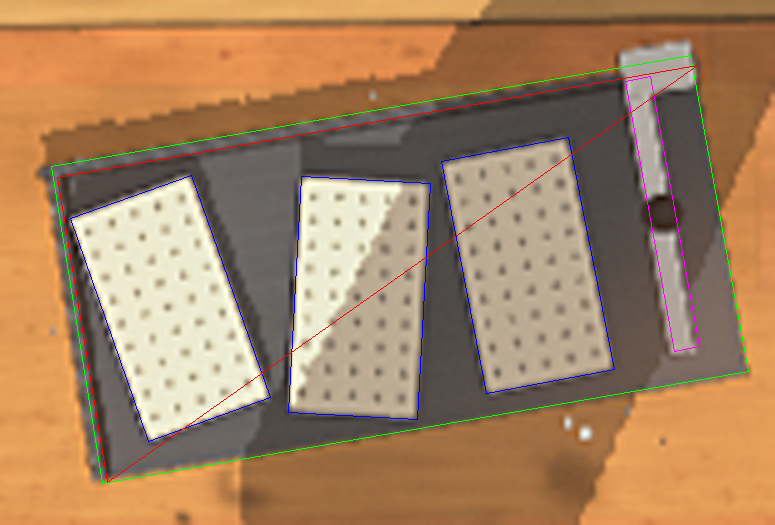

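```bash
cat >> h.py <<'E'
def go(hx,hy,z,mode):
    h=np.load('h.npy'); o=robot.get_obs(); r0=R.from_quat(o['tool_rot'])
    p=np.append(T(h,[(hx,hy)],0)[0,:2],z/1000.); yaw=h[2]+(np.pi/2 if mode=='y' else 0)
    r1=R.from_euler('z',yaw)*R.from_euler('x',np.pi)
    print('t',round(o['time'],2),'dp',np.round(r0.inv().apply(p-o['position'])*1000,1),'rot',np.round((r0.inv()*r1).as_rotvec(),4),'world',p.round(3),'F',np.round(o['ft_force'],1),'w',o['grip_width'],'hearth',loc(h,o['position']).round(1),round(o['position'][2]*1000,1))
E
python3 -c "
from h import *
go(-15,-100,150,'y')"
```

```text
t 0.5 dp [ 553.2 -361.    72.5] rot [-0.     -0.     -1.3828] world [ 0.61  -0.057  0.15 ] F [-0.3 -0.3 -0.3] w 0.0868091679442626 hearth [-491. -558.] 222.5
```

```bash
python3 -m jog '{"dp":[[553,-361,40],[553,-361,40],[553,-361,40],[553,-361,40],[553,-361,40],[553,-361,40],[553,-361,40],[553,-361,40],[553,-361,40],[553,-361,40],[553,-361,40],[553,-361,40]],"delta_rot":[[0,0,-1.383],[0,0,-1.383],[0,0,-1.383],[0,0,-1.383],[0,0,-1.383],[0,0,-1.383],[0,0,-1.383],[0,0,-1.383],[0,0,-1.383],[0,0,-1.383],[0,0,-1.383],[0,0,-1.383]],"gripper":[0.38,0.38,0.38,0.38,0.38,0.38,0.38,0.38,0.38,0.38,0.38,0.38]}' 20; python3 -c "
from h import *
go(-15,-100,60,'y')"
```

```text
time: 1.7
position: [0.5745, -0.1048, 0.1864]
tool_rot: [0.647, 0.763, 0.0, 0.0]
ft_force: [0.3, -0.7, 0.7]
grip_width: 0.0601
grip_force: 0.0
t 1.7 dp [ 41.2  43.  126.4] rot [0.0006 0.0005 0.0004] world [ 0.61  -0.057  0.06 ] F [ 0.3 -0.7  0.7] w 0.060069785472372406 hearth [ -58.1 -141.1] 186.4
```

```bash
python3 -m jog '{"dp":[[41,43,60],[41,43,90],[41,43,106],[41,43,106],[41,43,106]],"delta_rot":[[0,0,0],[0,0,0],[0,0,0],[0,0,0],[0,0,0]],"gripper":[0.38,0.38,0.38,0.38,0.38]}'; python3 -c "
from h import *
go(-15,-100,10,'y')
snap('top','t1.png'); snap('side','s1.png')
a=cv2.imread('pics/t1.png')[140:260,190:360]; b=cv2.imread('pics/s1.png')[170:290,205:355]
cv2.imwrite('pics/c1.png',np.hstack([cv2.resize(a,(400,300),interpolation=2),cv2.resize(b,(400,320),interpolation=2)[:300]]))"
```

```text
time: 2.2
position: [0.6092, -0.0592, 0.0804]
tool_rot: [0.647, 0.763, -0.0, -0.0]
ft_force: [-0.3, -0.5, 0.8]
grip_width: 0.0599
grip_force: 0.0
t 2.2 dp [ 1.9  1.5 70.4] rot [-0.0003  0.      0.0004] world [ 0.61  -0.057  0.01 ] F [-0.3 -0.5  0.8] w 0.0599064749098151 hearth [ -16.4 -101.9] 80.4
```

View pics/c1.png

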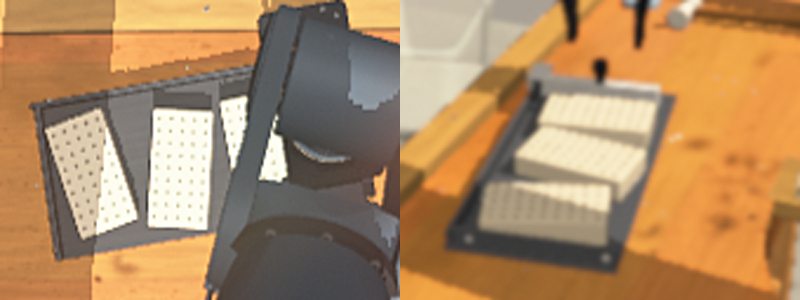

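```bash
python3 -m jog '{"dp":[[2,1.5,25],[2,1.5,45],[2,1.5,60],[2,1.5,68],[2,1.5,69],[2,1.5,69]],"delta_rot":[[0,0,0],[0,0,0],[0,0,0],[0,0,0],[0,0,0],[0,0,0]],"gripper":[0.38,0.38,0.38,0.38,0.38,0.38]}'; python3 -c "
from h import *
go(-15,-34.5,12,'y')"
```

```text
time: 2.9
position: [0.6108, -0.0572, 0.0119]
tool_rot: [0.647, 0.763, 0.0, 0.001]
ft_force: [-0.7, 0.1, -0.2]
grip_width: 0.06
grip_force: 0.0
t 2.9 dp [65.6 -0.4 -0.1] rot [ 0.0011  0.0005 -0.    ] world [0.6   0.007 0.012] F [-0.7  0.1 -0.2] w 0.059993994114326474 hearth [ -14.6 -100.1] 11.9
```

```bash
python3 -m jog '{"dp":[[5,0,0],[10,0,0],[15,0,0],[20,0,0],[25,0,0],[30,0,0],[35,0,0],[40,0,0],[45,0,0],[49,0,0],[52,0,0],[54,0,0]],"delta_rot":[[0,0,0],[0,0,0],[0,0,0],[0,0,0],[0,0,0],[0,0,0],[0,0,0],[0,0,0],[0,0,0],[0,0,0],[0,0,0],[0,0,0]],"gripper":[0.38,0.38,0.38,0.38,0.38,0.38,0.38,0.38,0.38,0.38,0.38,0.38]}';  python3 -c "
from h import *
go(-15,-34.5,12,'y')"
python3 -m jog '{"dp":[[3,0,0],[5,0,0],[7,0,0],[8,0,0],[9,0,0],[9,0,0]],"delta_rot":[[0,0,0],[0,0,0],[0,0,0],[0,0,0],[0,0,0],[0,0,0]],"gripper":[0.38,0.38,0.38,0.38,0.38,0.38]}';  python3 -c "
from h import *
go(-15,-34.5,12,'y')
snap('top','t2.png'); snap('side','s2.png')
a=cv2.imread('pics/t2.png')[140:260,190:360]; b=cv2.imread('pics/s2.png')[170:290,205:355]
cv2.imwrite('pics/c2.png',np.hstack([cv2.resize(a,(400,300),interpolation=2),cv2.resize(b,(400,320),interpolation=2)[:300]]))"
```

```text
time: 4.1
position: [0.6013, -0.0034, 0.0113]
tool_rot: [0.647, 0.763, -0.0, -0.0]
ft_force: [-0.2, -4.1, 2.9]
grip_width: 0.0601
grip_force: 1.6
t 4.1 dp [11.   0.1 -0.7] rot [-0.0002  0.0001  0.0006] world [0.6   0.007 0.012] F [-0.2 -4.1  2.9] w 0.060052277688931816 hearth [-15.1 -45.5] 11.3
time: 4.7
position: [0.6, 0.0055, 0.0113]
tool_rot: [0.647, 0.763, 0.0, -0.0]
ft_force: [0.6, -3.1, 1.8]
grip_width: 0.0601
grip_force: 1.3
t 4.7 dp [ 2.  -0.  -0.7] rot [ 0.0002 -0.0002  0.    ] world [0.6   0.007 0.012] F [ 0.6 -3.1  1.8] w 0.060138101832611195 hearth [-15.  -36.5] 11.3
```

View pics/c2.png

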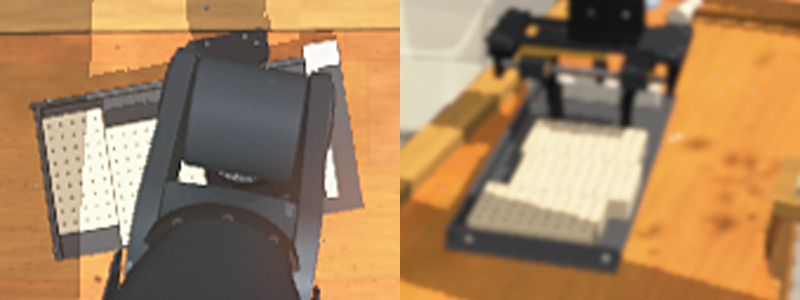

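The side view shows the row nearly closed, with its ends staggered. In the top view the left block still looks slightly skewed at about (228,205). I'll keep pushing gently until the force rises.

```bash
python3 -m jog '{"dp":[[1,0,0],[2,0,0],[3,0,0],[3,0,0]],"delta_rot":[[0,0,0],[0,0,0],[0,0,0],[0,0,0]],"gripper":[0.38,0.38,0.38,0.38]}';  python3 -c "
from h import *
go(-15,-34.5,12,'y')"
```

```text
time: 5.2
position: [0.5999, 0.0062, 0.0113]
tool_rot: [0.646, 0.763, -0.001, 0.001]
ft_force: [0.7, -9.0, 0.5]
grip_width: 0.0601
grip_force: 4.7
t 5.2 dp [ 1.3 -0.  -0.7] rot [0.0002 0.003  0.0011] world [0.6   0.007 0.012] F [ 0.7 -9.   0.5] w 0.06012023259910961 hearth [-15.  -35.8] 11.3
```

```bash
python3 -m jog '{"dp":[[-6,0,0],[-8,0,-20],[-8,0,-50],[-8,0,-60],[-8,0,-60]],"delta_rot":[[0,0,0],[0,0,0],[0,0,0],[0,0,0],[0,0,0]],"gripper":[0.38,0.38,0.38,-0.42,-0.42]}' >/dev/null;  python3 -c "
from h import *
go(-105,4,60,'x')"
```

```text
t 5.7 dp [ 45.4 -90.8  12.2] rot [ 0.0022 -0.0019  1.571 ] world [0.505 0.031 0.06 ] F [ 0.1 -0.1 -1.1] w 0.05096212145318186 hearth [-14.2 -41.4] 72.5
```

```bash
python3 -m jog '{"dp":[[45,-91,0],[45,-91,0],[45,-91,0],[45,-91,0],[45,-91,0],[45,-91,0],[45,-91,0],[45,-91,0],[45,-91,0],[45,-91,0],[45,-91,0],[45,-91,0]],"delta_rot":[[0,0,1.571],[0,0,1.571],[0,0,1.571],[0,0,1.571],[0,0,1.571],[0,0,1.571],[0,0,1.571],[0,0,1.571],[0,0,1.571],[0,0,1.571],[0,0,1.571],[0,0,1.571]],"gripper":[-0.42,-0.42,-0.42,-0.42,-0.42,-0.42,-0.42,-0.42,-0.42,-0.42,-0.42,-0.42]}' >/dev/null;  python3 -c "
from h import *
go(-105,4,12,'x')
im=snap('top','t3.png')
cv2.imwrite('pics/c3.png',cv2.resize(cv2.imread('pics/t3.png')[145:255,190:350],None,fx=5,fy=5,interpolation=2))"
```

```text
t 6.9 dp [ 2.3  0.  58. ] rot [-0.0013  0.0027  0.0002] world [0.505 0.031 0.012] F [-0.7  0.4 -0.5] w 0.025314965183619476 hearth [-107.1    3.9] 70.0
```

View pics/c3.png

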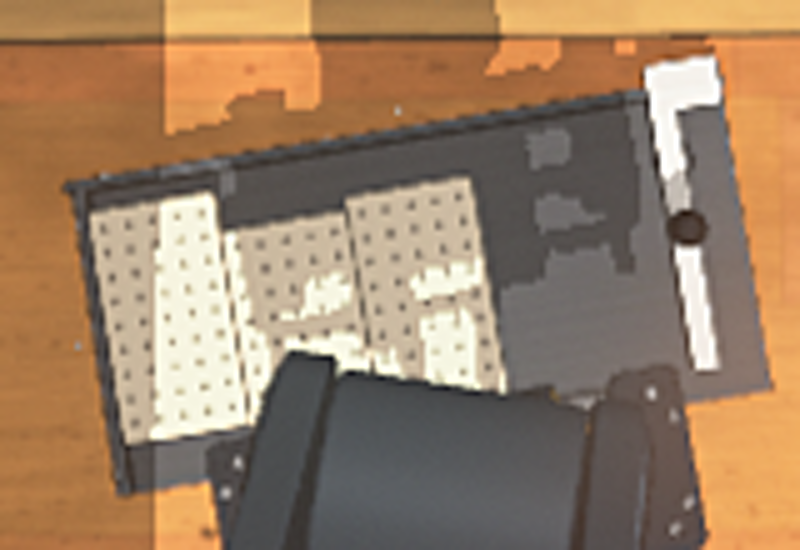

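The row is tight side by side: the joints at (240,330) and (360,290) in the crop are closed. The middle block sits furthest forward, so I'll push that one back first.

```bash
python3 -m jog '{"dp":[[-3,-50,0],[-5,-60,10],[-5,-60,40],[-5,-60,58],[-5,-60,58]],"delta_rot":[[0,0,0],[0,0,0],[0,0,0],[0,0,0],[0,0,0]],"gripper":[-0.65,-0.65,-0.65,-0.65,-0.65]}' >/dev/null;  python3 -c "
from h import *
go(-59.5,64,12,'x')"
python3 -m jog '{"dp":[[8,0,0],[14,0,0],[19,0,0],[24,0,0],[29,0,0],[34,0,0],[39,0,0],[43,0,0],[46,0,0],[48,0,0],[48,0,0]],"delta_rot":[[0,0,0],[0,0,0],[0,0,0],[0,0,0],[0,0,0],[0,0,0],[0,0,0],[0,0,0],[0,0,0],[0,0,0],[0,0,0]],"gripper":[-0.65,-0.65,-0.65,-0.65,-0.65,-0.65,-0.65,-0.65,-0.65,-0.65,-0.65]}';  python3 -c "
from h import *
go(-59.5,64,12,'x')"
```

```text
t 7.45 dp [53.8  0.  -1.5] rot [-0.0013  0.0059  0.0018] world [0.54  0.097 0.012] F [0.1 0.9 0. ] w 0.015322196120494853 hearth [-113.3   64. ] 10.8
time: 8.55
position: [0.537, 0.0962, 0.0132]
tool_rot: [0.997, 0.082, 0.001, 0.0]
ft_force: [-1.7, 0.2, 0.5]
grip_width: 0.015
grip_force: 0.2
t 8.55 dp [ 2.8 -0.8  1.2] rot [ 0.0001 -0.0012  0.0001] world [0.54  0.097 0.012] F [-1.7  0.2  0.5] w 0.014992857789445042 hearth [-62.3  63.2] 13.2
```

```bash
python3 -m jog '{"dp":[[1,-0.5,0],[2,-0.5,0],[3,-0.5,0],[4,-0.5,0],[4,-0.5,0]],"delta_rot":[[0,0,0],[0,0,0],[0,0,0],[0,0,0],[0,0,0]],"gripper":[-0.65,-0.65,-0.65,-0.65,-0.65]}';  python3 -c "
from h import *
go(-59.5,64,12,'x')"
```

```text
time: 9.05
position: [0.5392, 0.0971, 0.0132]
tool_rot: [0.997, 0.082, -0.001, 0.0]
ft_force: [-3.0, -1.9, 2.0]
grip_width: 0.015
grip_force: 1.9
t 9.05 dp [ 0.6 -0.2  1.2] rot [-0.0001  0.0022  0.0002] world [0.54  0.097 0.012] F [-3.  -1.9  2. ] w 0.01498712118522842 hearth [-60.1  63.8] 13.2
```

```bash
python3 -m jog '{"dp":[[1,0,0],[2,0,0],[2,0,0]],"delta_rot":[[0,0,0],[0,0,0],[0,0,0]],"gripper":[-0.65,-0.65,-0.65]}';  python3 -c "
from h import *
go(-59.5,64,12,'x')"
```

```text
time: 9.35
position: [0.5392, 0.0973, 0.0131]
tool_rot: [0.997, 0.082, -0.003, -0.0]
ft_force: [-7.0, -3.6, 4.3]
grip_width: 0.0152
grip_force: 3.5
t 9.35 dp [0.5 0.  1.1] rot [-0.0006  0.0062  0.0004] world [0.54  0.097 0.012] F [-7.  -3.6  4.3] w 0.015202026715659973 hearth [-60.  64.] 13.1
```

```bash
python3 -m jog '{"dp":[[-20,0,0],[-42,0,0],[-42,30,0],[-42,60,0],[-42,60,0]],"delta_rot":[[0,0,0],[0,0,0],[0,0,0],[0,0,0],[0,0,0]],"gripper":[-0.65,-0.65,-0.65,-0.65,-0.65]}' >/dev/null;  python3 -c "
from h import *
go(-60,4,12,'x')"
python3 -m jog '{"dp":[[8,0,0],[14,0,0],[19,0,0],[24,0,0],[28,0,0],[32,0,0],[35,0,0],[38,0,0],[40,0,0],[42,0,0],[43,0,0],[43,0,0]],"delta_rot":[[0,0,0],[0,0,0],[0,0,0],[0,0,0],[0,0,0],[0,0,0],[0,0,0],[0,0,0],[0,0,0],[0,0,0],[0,0,0],[0,0,0]],"gripper":[-0.65,-0.65,-0.65,-0.65,-0.65,-0.65,-0.65,-0.65,-0.65,-0.65,-0.65,-0.65]}';  python3 -c "
from h import *
go(-60,4,12,'x')"
```

```text
t 9.85 dp [35.8 -3.8  1.9] rot [ 0.0022 -0.0067 -0.0038] world [0.549 0.038 0.012] F [ 0.1 -1.2 -0.3] w 0.015125719371847798 hearth [-95.8   0.3] 13.7
time: 11.05
position: [0.5483, 0.0385, 0.013]
tool_rot: [0.997, 0.082, -0.005, -0.001]
ft_force: [-7.6, -2.4, 4.5]
grip_width: 0.0154
grip_force: 4.1
t 11.05 dp [0.6 0.5 1. ] rot [-0.0018  0.0096  0.0005] world [0.549 0.038 0.012] F [-7.6 -2.4  4.5] w 0.015424137089035466 hearth [-60.6   4.5] 13.0
```

```bash
python3 -m jog '{"dp":[[-20,0,0],[-42,0,0],[-42,-40,0],[-42,-80,0],[-42,-120,0],[-42,-120,0],[-42,-120,0]],"delta_rot":[[0,0,0],[0,0,0],[0,0,0],[0,0,0],[0,0,0],[0,0,0],[0,0,0]],"gripper":[-0.65,-0.65,-0.65,-0.65,-0.65,-0.65,-0.65]}' >/dev/null;  python3 -c "
from h import *
go(-60,124,12,'x')"
python3 -m jog '{"dp":[[8,0,0],[16,0,0],[21,0,0],[25,0,0],[29,0,0],[32,0,0],[35,0,0],[38,0,0],[40,0,0],[41,0,0],[42,0,0],[42,0,0]],"delta_rot":[[0,0,0],[0,0,0],[0,0,0],[0,0,0],[0,0,0],[0,0,0],[0,0,0],[0,0,0],[0,0,0],[0,0,0],[0,0,0],[0,0,0]],"gripper":[-0.65,-0.65,-0.65,-0.65,-0.65,-0.65,-0.65,-0.65,-0.65,-0.65,-0.65,-0.65]}';  python3 -c "
from h import *
go(-60,124,12,'x')"
```

```text
t 11.75 dp [37.3  0.7  1.5] rot [ 0.0002 -0.0019  0.0024] world [0.529 0.157 0.012] F [0.6 0.6 1.1] w 0.015191631653225362 hearth [-97.3 124.6] 13.4
time: 12.95
position: [0.53, 0.1565, 0.013]
tool_rot: [0.997, 0.082, -0.004, 0.0]
ft_force: [-6.5, -3.2, 4.8]
grip_width: 0.0152
grip_force: 3.2
t 12.95 dp [-0.6 -0.1  1. ] rot [-0.0001  0.0072  0.0004] world [0.529 0.157 0.012] F [-6.5 -3.2  4.8] w 0.01520535594676822 hearth [-59.4 123.9] 13.0
```

Each block stopped firmly against the back fence, at x = -60.6, -60.0 and -59.4. That slope means my yaw estimate is about 0.57° too large, so I'll correct it. Then I'll lift clear, move to the keeper's outer side and check the row on the way.

```bash
python3 -c "
import numpy as np; h=np.load('h.npy'); h[2]-=0.01; np.save('h.npy',h)"
python3 -m jog '{"dp":[[-10,0,0],[-20,0,-20],[-20,0,-60],[-20,0,-70]],"delta_rot":[[0,0,0],[0,0,0],[0,0,0],[0,0,0]],"gripper":[-0.65,-0.65,0.38,0.38]}' >/dev/null;  python3 -c "
from h import *
go(-6,-140,80,'y')"
```

```text
t 13.35 dp [ 65.7 263.8   7.1] rot [ 0.0069 -0.0064 -1.5605] world [ 0.624 -0.095  0.08 ] F [ 1.1 -0.8  0.6] w 0.024205446818831355 hearth [-74.5 123.1] 86.4
```

```bash
python3 -m jog '{"dp":[[66,264,0],[66,264,0],[66,264,0],[66,264,0],[66,264,0],[66,264,0],[66,264,0],[66,264,0],[66,264,0],[66,264,0],[66,264,0],[66,264,0]],"delta_rot":[[0,0,-1.561],[0,0,-1.561],[0,0,-1.561],[0,0,-1.561],[0,0,-1.561],[0,0,-1.561],[0,0,-1.561],[0,0,-1.561],[0,0,-1.561],[0,0,-1.561],[0,0,-1.561],[0,0,-1.561]],"gripper":[0.38,0.38,0.38,0.38,0.38,0.38,0.38,0.38,0.38,0.38,0.38,0.38]}' >/dev/null;  python3 -c "
from h import *
go(-6,-143,13,'y')
im=snap('top','t4.png')
cv2.imwrite('pics/c4.png',cv2.resize(cv2.imread('pics/t4.png')[145:255,190:350],None,fx=5,fy=5,interpolation=2))"
```

```text
t 14.55 dp [-2.5  2.  70. ] rot [0.0014 0.0005 0.0001] world [ 0.625 -0.098  0.013] F [-0.1 -0.2  0.2] w 0.06001899763412078 hearth [  -8.1 -140.4] 83.0
```

View pics/c4.png

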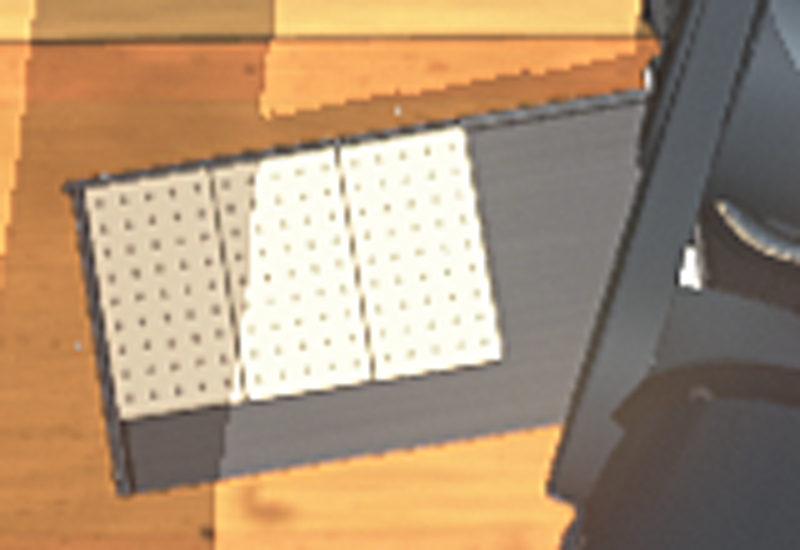

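All three blocks now sit square against the back and left fences, with only hairline joints at (220,280) and (355,260) in the crop. Next I'll lower outside the keeper bar and push it up.

```bash
python3 -m jog '{"dp":[[-4.5,2,20],[-4.5,2,40],[-4.5,2,55],[-4.5,2,65],[-4.5,2,69],[-4.5,2,69]],"delta_rot":[[0,0,0],[0,0,0],[0,0,0],[0,0,0],[0,0,0],[0,0,0]],"gripper":[0.38,0.38,0.38,0.38,0.38,0.38]}'; python3 -c "
from h import *
go(-6,-48,13,'y')"
```

```text
time: 15.2
position: [0.6243, -0.1, 0.0138]
tool_rot: [0.651, 0.759, -0.0, -0.0]
ft_force: [0.2, 0.0, -0.0]
grip_width: 0.0601
grip_force: 0.0
t 15.2 dp [96.6  0.8  0.8] rot [-0.0006 -0.0003 -0.    ] world [ 0.61  -0.004  0.013] F [ 0.2  0.  -0. ] w 0.06012562905242311 hearth [  -6.8 -144.6] 13.8
```

```bash
python3 -m jog '{"dp":[[5,0,0],[10,0,0],[18,0,0],[26,0,0],[34,0,0],[42,0,0],[50,0,0],[58,0,0],[66,0,0],[74,0,0],[82,0,0],[87,0,0]],"delta_rot":[[0,0,0],[0,0,0],[0,0,0],[0,0,0],[0,0,0],[0,0,0],[0,0,0],[0,0,0],[0,0,0],[0,0,0],[0,0,0],[0,0,0]],"gripper":[0.38,0.38,0.38,0.38,0.38,0.38,0.38,0.38,0.38,0.38,0.38,0.38]}'; python3 -c "
from h import *
go(-6,-48,13,'y')"
python3 -m jog '{"dp":[[2,0,0],[4,0,0],[6,0,0],[7,0,0],[8,0,0],[9,0,0],[10,0,0],[10,0,0]],"delta_rot":[[0,0,0],[0,0,0],[0,0,0],[0,0,0],[0,0,0],[0,0,0],[0,0,0],[0,0,0]],"gripper":[0.38,0.38,0.38,0.38,0.38,0.38,0.38,0.38]}'; python3 -c "
from h import *
go(-6,-48,13,'y')"
```

```text
time: 16.4
position: [0.6111, -0.0133, 0.0142]
tool_rot: [0.65, 0.76, 0.0, 0.0]
ft_force: [1.3, -1.7, 0.6]
grip_width: 0.06
grip_force: 1.3
t 16.4 dp [8.9 0.5 1.2] rot [ 0.0004 -0.0001  0.0006] world [ 0.61  -0.004  0.013] F [ 1.3 -1.7  0.6] w 0.05996270870113676 hearth [ -6.5 -56.9] 14.2
time: 17.2
position: [0.6096, -0.0044, 0.0142]
tool_rot: [0.651, 0.759, -0.0, 0.0]
ft_force: [1.6, -3.3, -0.6]
grip_width: 0.0605
grip_force: 1.5
t 17.2 dp [-0.1  0.7  1.2] rot [-0.      0.0001  0.0003] world [ 0.61  -0.004  0.013] F [ 1.6 -3.3 -0.6] w 0.0604642772801956 hearth [ -6.7 -47.9] 14.2
```

```bash
python3 -m jog '{"dp":[[1,0,0],[2,0,0],[3,0,0],[3,0,0]],"delta_rot":[[0,0,0],[0,0,0],[0,0,0],[0,0,0]],"gripper":[0.38,0.38,0.38,0.38]}'; python3 -c "
from h import *
go(-6,-48,13,'y')"
python3 -m jog '{"dp":[[1,0,0],[2,0,0],[2,0,0]],"delta_rot":[[0,0,0],[0,0,0],[0,0,0]],"gripper":[0.38,0.38,0.38]}'; python3 -c "
from h import *
go(-6,-48,13,'y')"
```

```text
time: 17.6
position: [0.6095, -0.0039, 0.0142]
tool_rot: [0.65, 0.76, -0.001, 0.001]
ft_force: [1.5, -10.0, -1.7]
grip_width: 0.0599
grip_force: 5.3
t 17.6 dp [-0.6  0.6  1.2] rot [0.0002 0.0037 0.0013] world [ 0.61  -0.004  0.013] F [  1.5 -10.   -1.7] w 0.05993655800219041 hearth [ -6.6 -47.4] 14.2
time: 17.9
position: [0.6096, -0.0038, 0.0143]
tool_rot: [0.65, 0.76, -0.002, 0.002]
ft_force: [1.0, -15.1, -1.8]
grip_width: 0.0603
grip_force: 8.0
t 17.9 dp [-0.7  0.6  1.3] rot [0.0003 0.0062 0.0019] world [ 0.61  -0.004  0.013] F [  1.  -15.1  -1.8] w 0.060343340464864205 hearth [ -6.6 -47.3] 14.3
```

```bash
python3 -m jog '{"dp":[[-6,0,0],[-20,0,0],[-24,0,-20],[-24,0,-60],[-24,0,-90],[-60,0,-110],[-110,0,-120],[-150,0,-120],[-150,0,-120],[-150,0,-120]],"delta_rot":[[0,0,0],[0,0,0],[0,0,0],[0,0,0],[0,0,0],[0,0,0],[0,0,0],[0,0,0],[0,0,0],[0,0,0]],"gripper":[0.38,0.38,0.38,0.38,0.38,0.38,0.38,0.38,0.38,0.38]}'; python3 -c "
from h import *
im=snap('top','t5.png'); snap('side','s5.png')
a=cv2.imread('pics/t5.png')[145:255,190:350]; b=cv2.imread('pics/s5.png')[190:275,215:320]
cv2.imwrite('pics/c5.png',np.vstack([cv2.resize(a,(480,330),interpolation=2),cv2.resize(b,(480,270),interpolation=2)[:270]]))"
```

```text
time: 18.9
position: [0.6307, -0.148, 0.1337]
tool_rot: [0.651, 0.759, 0.0, -0.002]
ft_force: [0.4, 0.1, 0.3]
grip_width: 0.06
grip_force: 0.0
```

View pics/c5.png

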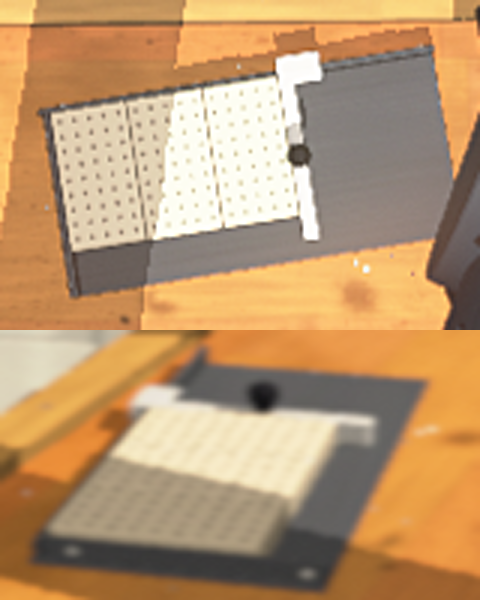

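Both views show the three blocks in one closed bed, flush to the back and left fences, with straight front ends from (75,252) to (298,217) in the crop. The keeper bar is tight against the row, and the robot is clear of everything.

```bash
python3 -c "
from rig import robot
print(robot.hand_in())"
```

```text
the job is handed in; nothing more can be done
None
```

The job is handed in at about 19 s: all three blocks lie home against the back and left fences with no visible gaps, the keeper was pressed up snug against the row (15 N), and the jar, dish, tweezers and hammer were left alone.

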